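Reset the pin depth of a carpet stretcher and lock it

TASK

Slacken the lever jam nut on the carpet stretcher's head by about 60 degrees (counter-clockwise from above), then turn the depth screw above it counter-clockwise by its bar until the bar lies in line with the stretcher's tube. Then turn the nut's lever clockwise until the nut is firmly tight again, sooner than where it was, so go slowly and by feel: build up to about 10 N of push on the lever's post and never more than 15 N, or the thread strips. Let go, and leave the other tools where they lie.

Things in the scene. Friction and masses are not known exactly. Their poses are not given: they have to be found in the camera images.
- head: The stretcher (fixed): black cast head 110 x 130 mm, 46 mm tall; a steel tube (32 mm thick, axis 28 mm up) runs from it along the head's -y axis to a grey cushion 250-330 mm away. Origin: centre of the head's underside, on the carpet, right under the adjuster's upright axis. z up. The head's y axis is the line of the tube.
- screw: The depth screw, upright, through the nut. Origin on the axis, level with the head's top (46 mm over the head's origin). Its x axis is the length of the steel bar at its top (either way round is the same), its z is up. Starts 0.4 to 1.3 rad clockwise of the tube's line. Stops: 0.5 rad clockwise and 2.2 rad counter-clockwise of the start. Stays where it is left; it binds hard while the nut is tight.
- bar (a point): Centre of the screw's bar, on the axis, 114 mm above the head's underside. The bar is 56 mm long, 12 mm thick, 22 mm high; grip it across its thickness. Turning it takes about 0.18 N m with the nut slack; it turns in place, its bar does not rise or fall (the pins inside do). The space around and above it is free; the post is lower.
- post (a point): The black upright round post at the end of the nut's lever, 15 mm thick: a point 13 mm below its top and 21 mm above the lever's top face, where to grip or push it; 92 mm above the head's underside. It circles the adjuster's axis at 70 mm radius without rising or falling; its top is lower than the bar's underside.
- nut (a joint): Turn of jam nut and lever, rad: 0 as found (tight), positive counter-clockwise from above (slacker), negative clockwise (tighter); stops -0.6, 1.5. Drag about 0.35 N m (5 N at the post) everywhere. Where it tightens torque rises steeply, by 10 to 20 N m per rad. Once the screw is set that is at some place from 0.15 to 0.6. Let go, it springs back a little and stays tight.
- washer: Hidden spring washer inside the adjuster, between nut and screw, on the axis: the nut presses it on the screw's shoulder. Its force on the screw is the clamp force, about 8 N as found. Not to be touched. While the nut is tightened, 7 N of push at the post, square to the lever, gives about 6 N of clamp, 10 N gives 18 N, 15 N gives 36 N; let go, at most 18 N remain.
- roller: bystander: star-wheel carpet roller, black handle, 190 mm long, 80 mm wide; leave alone
- scissors: bystander: duck-bill scissors, 160 mm; leave alone
- tape: bystander: roll of tape, 90 mm across, 45 mm tall; leave alone
- jar: bystander: small jar, 52 mm across, 65 mm tall; leave alone
- hammer: bystander: hammer lying down; leave alone
- shears: bystander: blue-handled trimmer 160 mm; leave alone
- cutter: bystander: grey carpet knife 145 mm; leave alone

How it is judged:
By the outcome, as a careful person would: the job done as asked, in the order asked, and still so for the second after the job is handed in, with the robot touching nothing.
It also fails if it takes over 72 s, if anything falls off the work surface, if the arm or the gripper's body presses on something with over 40 N, if the wrist force passes 120 N, or if a joint passes its speed limit or range.

ROBOT

A 6-joint arm with a two-finger parallel gripper is mounted at the origin on the work surface. World frame = base frame: x ahead of the robot, y to its left, z up, the work surface at z = 0. Lengths are in m, angles in rad, forces in N, time in s.
With the tool pointing down it reaches from about 0.3 to 0.875 m from the base axis. Payload 6.4 kg.
Tool frame: the origin (TCP) lies midway between the tips of the shut fingers; the grasp point (between the pads) lies 19 mm behind it (ctrl.hold_point_z is the distance from the TCP to the grasp point, in m); z points along the fingers, y is the line along which they close (so a half turn about z gives the same grasp; the last joint's range is limited). The gripper opens to 85 mm and grips with 20 to 120 N. Pads are 22 mm wide; open, the fingers measure 114 mm over their backs; the gripper's body (76 mm by 85 mm) begins 54 mm behind the grasp point. The pads swing forward as they close: fully open they stand 13 mm farther back than shut.
Start: joints at [1.017, 0.181, 1.607, -0, 1.354, -0.206], TCP at [0.196, 0.541, 0.231] pointing down, gripper open.
Joint ranges: [-2.99, 2.99], [-0.89, 2.07], [0.3, 2.58], [-1.14, 4.28], [0, 2.63], [-3.12, 3.12]. Speed limits (rad/s): [2.57, 2.57, 3.01, 3.14, 3.14, 3.14].

INTERFACE

Orientations are given as a unit quaternion [w, x, y, z].
In Python, from bench import ctrl gives the robot as it stands.
- The arm moves only by the tool carry_out, never from a script. Its argument "plan" is text: rows parted by semicolons, each of 6 numbers parted by spaces: the shift along the tool's x, y, z as a fraction of full scale, then the turn, a rotation vector about the tool's x, y, z as a fraction of full scale. A call has exactly 8 rows; each row shifts and turns the commanded pose from where the row before left it, along the tool's axes as they then stand; what a row does not reach is not made up. Full scale, the value 1, is 40 mm for a shift and 0.1 rad for a turn. A row lasts 1/12 s, in which the tool goes at most 41.7 mm and 7.16 degrees, less where a joint would pass 70% of its speed; a pose out of reach is approached as far as the arm can. A call with a number of a shift or a turn outside -1 to 1 is refused whole. A call with a gripper value outside its range is refused whole. "claw" is the gripper's target within -1 to 1 (shut at 1, half-way at 0, fully open at -1), set as the call begins (left out, the last holds). The fingers move at their own pace and stop on an object; the grip force is fixed at half the most. Time passes only in rows, so rows that do not move let the fingers close, or fill a call up. It gives the time, the measured TCP pose, the force, the opening and the grip force at its end, in the units of the state.
- ctrl.get_obs(): the state, without advancing time (a new reading comes with each control period).
- ctrl.camera(name): name is "scene" or "top" or "wrist"; returns a dict with "pixels" (384x512x3 uint8, red, green, blue), "mtx" (3x3 intrinsics, pixels), "R" (3x3) and "t" (3): a world point X has camera coordinates R X + t. Camera axes: x right, y down, z forward; pixel columns grow to the right and rows downward; lengths in m; the calibration is good to about 2 mm. A picture is of the moment at which its call begins. There is no depth.
- ctrl.hand_in(): hands the job in; it is judged then, once.
The state is a dict: "time_s": time; "q": joint angles; "dq": joint speeds; "joint_efforts": joint torques, N m; "eef_pos": TCP position; "eef_rot": TCP orientation; "wrist_force": force on the tool from outside, world axes, zero at the start; "torque": the same for the moment, N m; "opening": opening from 0.0 (shut) to 1.0 (fully open); "grasp_force": force on a finger pad.
Only numpy, scipy, OpenCV 4.12 (cv2) and the standard library are available. Lean on these libraries where they do the work, as an engineer would, in place of code of your own. Each camera call takes 0.05 s, during which the arm holds its last target. There are 200 camera calls.

## Working session

There is one attempt and no reset: what is moved stays moved. The work goes in short steps, Python scripts to look and compute and a tool call to move; the robot and the scene stay as the last step left them, time stands still between calls to the robot, and variables do not carry over. Pictures are saved under pics/ and viewed, at most 10 in all, crops included, and the job is handed in when it is done.

Besides the shell and the picture viewer there is one more tool, called by a JSON object that holds its "fn" and its "kwargs". carry_out: Moves the arm, as the interface text tells. Shift numbers are shares of 40 mm and turn numbers shares of 0.1 rad, none past 1 either way. Its arguments: {"type":"object","properties":{"plan":{"type":"string"},"claw":{"type":"number"}},"required":["plan"]}

```bash
mkdir -p pics; ls; python3 - <<'E'
from bench import ctrl
import cv2,numpy as np
o=ctrl.get_obs();print({k:np.round(v,3) for k,v in o.items()}, ctrl.hold_point_z)
for n in["top","scene"]:
    c=ctrl.camera(n);cv2.imwrite(f"pics/{n}0.png",c["pixels"][:,:,::-1]);np.savez(f"pics/{n}0.npz",**c);print(n,c["mtx"].round(1).tolist(),c["R"].round(3).tolist(),c["t"].round(3).tolist())
E
```

```text
pics
{'time_s': np.float64(0.0), 'q': array([ 1.017,  0.182,  1.608, -0.   ,  1.354, -0.206]), 'dq': array([-0.003,  0.001,  0.   , -0.   ,  0.   , -0.   ]), 'joint_efforts': array([ 0.0000e+00, -4.4489e+01, -3.5133e+01, -0.0000e+00,  9.0000e-03,
        0.0000e+00]), 'eef_pos': array([0.196, 0.54 , 0.23 ]), 'eef_rot': array([-0.   ,  0.173,  0.985, -0.001]), 'wrist_force': array([-0.103,  0.73 ,  0.176]), 'torque': array([0.026, 0.025, 0.001]), 'grasp_force': np.float64(0.0), 'opening': np.float64(0.999)} 0.0187
top [[369.9, 0.0, 250.7], [0.0, 369.9, 193.2], [0.0, 0.0, 1.0]] [[0.015, -1.0, 0.003], [-0.992, -0.015, -0.122], [0.122, -0.001, -0.993]] [0.005, 0.589, 1.017]
scene [[361.3, 0.0, 253.1], [0.0, 361.3, 197.3], [0.0, 0.0, 1.0]] [[-0.381, 0.925, -0.002], [0.745, 0.306, -0.593], [-0.548, -0.227, -0.805]] [0.189, -0.355, 1.55]
```

View pics/top0.png

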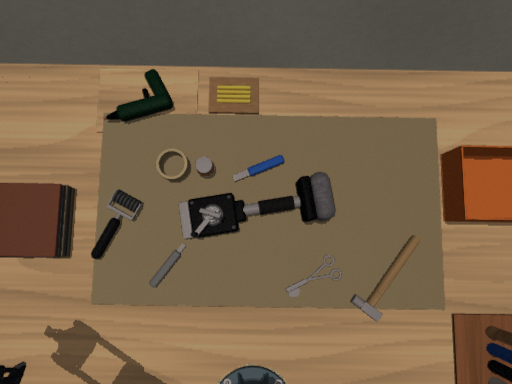

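View pics/scene0.png

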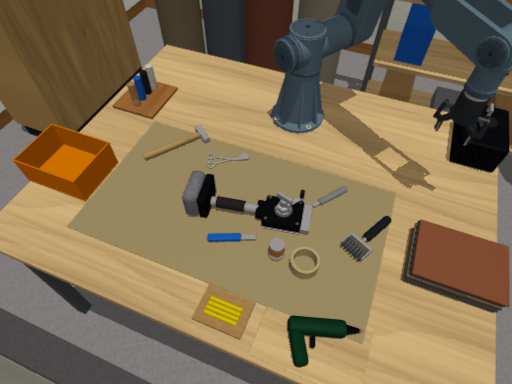

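The top view shows the head at about (212,215), with the tube running right to the cushion at (320,195). The lever seems to point down-left to about (198,232). I'll zoom in.

```bash
python3 - <<'E'
import cv2,numpy as np
a=cv2.imread("pics/top0.png")[185:245,170:250];b=cv2.imread("pics/scene0.png")[180:240,245:325]
f=lambda i:cv2.resize(i,None,fx=5,fy=5,interpolation=cv2.INTER_CUBIC)
cv2.imwrite("pics/z0.png",cv2.convertScaleAbs(np.hstack([f(a),f(b)]),alpha=1.3,beta=10))
E
```

```text
(no output)
```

View pics/z0.png

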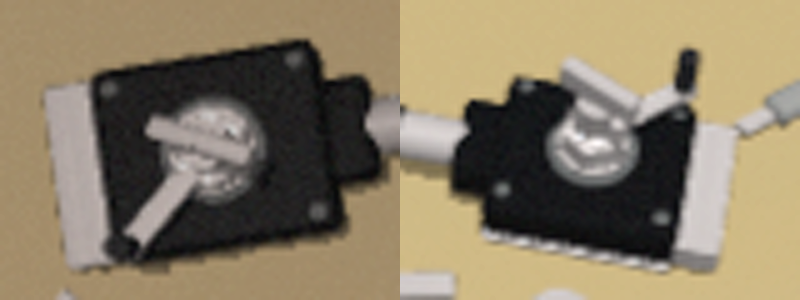

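```bash
cat >h.py <<'E'
import numpy as np,cv2
def ray(c,u,v):
    d=np.linalg.inv(c["mtx"])@[u,v,1.];return -c["R"].T@c["t"],c["R"].T@d
def onz(c,u,v,z):
    o,d=ray(c,u,v);return o+d*(z-o[2])/d[2]
def tri(c1,p1,c2,p2):
    o1,d1=ray(c1,*p1);o2,d2=ray(c2,*p2)
    s=np.linalg.lstsq(np.c_[d1,-d2],o2-o1,rcond=None)[0]
    a,b=o1+s[0]*d1,o2+s[1]*d2;return (a+b)/2,np.linalg.norm(a-b)
E
python3 - <<'E'
from h import *
T=dict(np.load("pics/top0.npz"));S=dict(np.load("pics/scene0.npz"))
p=lambda *a:print(*[np.round(x,4) for x in a])
p(*tri(T,(194.4,234),S,(302.4,191)))
p(*tri(T,(209.8,213),S,(285,198)))
b1,b2=onz(T,199.8,210,.125),onz(T,219.8,216,.125);p(b1,b2,(b1+b2)/2,np.linalg.norm(b1-b2),np.arctan2(*(b2-b1)[1::-1]))
p("post",onz(T,194.4,234,.105))
# tube line
t1,t2=onz(T,249,210.5,.05),onz(T,293,202,.05);p(t1,t2,np.arctan2(*(t2-t1)[1::-1]))
# head screws (corners), top
for q in [(108,90),(293,60),(318,212)]:p(onz(T,170+q[0]/5,185+q[1]/5,.047))
E
```

```text
[0.4696 0.1605 0.1083] 0.0026
[0.5246 0.1201 0.1186] 0.0014
[0.5318 0.1449 0.125 ] [0.517  0.0928 0.125 ] [0.5244 0.1188 0.125 ] 0.0542 -1.8466Traceback (most recent call last):
  File "<stdin>", line 7, in <module>
  File "<stdin>", line 3, in <lambda>
    return _wrapfunc(a, 'round', decimals=decimals, out=out)
    return _wrapit(obj, method, *args, **kwds)
    result = getattr(arr, method)(*args, **kwds)
numpy._core._exceptions._UFuncNoLoopError: ufunc 'multiply' did not contain a loop with signature matching types (dtype('<U4'), dtype('float64')) -> None
```

```bash
cat >>h.py <<'E'
from scipy.spatial.transform import Rotation as Ro
def need(o,xyz,yaw):
    "total shift (units of 40mm, tool axes) and turn (units .1 rad, tool axes) to TCP xyz, tool down, tool y at world angle yaw"
    w,x,y,z=o["eef_rot"];R=Ro.from_quat([x,y,z,w])
    G=Ro.from_matrix(np.array([[-np.sin(yaw),np.cos(yaw),0],[np.cos(yaw),np.sin(yaw),0],[0,0,-1]]).T)
    return (R.inv().apply(np.array(xyz)-o["eef_pos"])/.04).round(3),((R.inv()*G).as_rotvec()/.1).round(3)
E
python3 - <<'E'
from h import *
from bench import ctrl
T=dict(np.load("pics/top0.npz"));S=dict(np.load("pics/scene0.npz"))
p=lambda *a:print(*[x if isinstance(x,str) else np.round(x,4) for x in a])
p("post",onz(T,194.4,234,.105))
t1,t2=onz(T,249,210.5,.05),onz(T,293,202,.05);p(t1,t2,np.arctan2(*(t1-t2)[1::-1]))
for q in [(108,90),(293,60),(318,212)]:p(onz(T,170+q[0]/5,185+q[1]/5,.047))
print(need(ctrl.get_obs(),[.469,.160,.16],np.deg2rad(53)))
E
```

```text
post [0.47   0.1598 0.105 ]
[0.538  0.0177 0.05  ] [ 0.5637 -0.1051  0.05  ] 1.7769
[0.5569 0.1791 0.047 ]
[0.5754 0.0757 0.047 ]
[0.4905 0.0599 0.047 ]
(array([-9.663, -6.603,  1.769]), array([-1.60e-02, -1.00e-03,  2.98e+00]))
```

{"fn": "carry_out", "kwargs": {"plan": "-.6 -.41 0 0 0 0;-.6 -.41 0 0 0 0;-.6 -.41 0 0 0 0;-.6 -.41 0 0 0 0;-.6 -.41 0 0 0 0;-.6 -.41 0 0 0 0;-.6 -.41 0 0 0 0;-.6 -.41 0 0 0 0", "claw": 0.2}}

```text
time_s: 0.77
eef_pos: [0.3321, 0.3505, 0.231]
eef_rot: [-0.0, 0.173, 0.985, -0.0]
wrist_force: [-0.1, 0.6, -0.3]
opening: 0.399
grasp_force: 0.0
```

{"fn": "carry_out", "kwargs": {"plan": "-.6 -.41 .1 0 0 0;-.6 -.41 .2 0 0 0;-.6 -.41 .2 0 0 0;-.6 -.41 .2 0 0 0;-.6 -.41 .2 0 0 0;-.6 -.41 .2 0 0 0;-.6 -.41 .2 0 0 0;-.1 -.1 .2 0 0 0"}}

```text
time_s: 1.43
eef_pos: [0.4552, 0.1784, 0.1709]
eef_rot: [0.001, 0.175, 0.985, -0.0]
wrist_force: [0.9, -0.2, 0.6]
opening: 0.399
grasp_force: 0.0
```

```bash
python3 - <<'E'
from h import *
from bench import ctrl
o=ctrl.get_obs();print(o["time_s"],o["eef_pos"],o["opening"],need(o,[.469,.160,.16],np.deg2rad(53)))
for n in["wrist"]:
    c=ctrl.camera(n);cv2.imwrite(f"pics/{n}1.png",c["pixels"][:,:,::-1]);np.savez(f"pics/{n}1.npz",**c)
E
```

```text
1.4333 [0.45517507 0.17841896 0.17088369] 0.39871810881274145 (array([-0.482, -0.313,  0.273]), array([-0.004,  0.016,  2.949]))
```

View pics/wrist1.png

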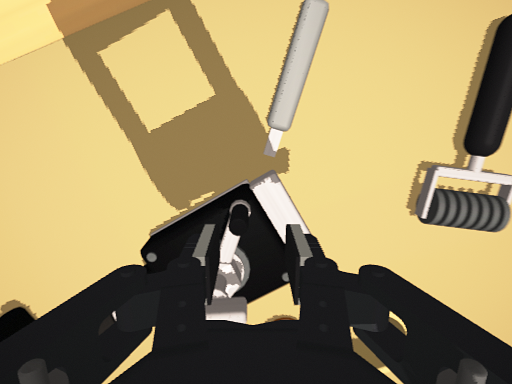

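The wrist view shows the post top at about (240,211), between the fingers' column line, with the grey block beyond it and the bar hidden under the gripper.

```bash
python3 - <<'E'
from h import *
from bench import ctrl
W=dict(np.load("pics/wrist1.npz"));T=dict(np.load("pics/top0.npz"));S=dict(np.load("pics/scene0.npz"))
print(onz(W,240,211,.105),tri(T,(194.4,234),W,(240,211)),tri(S,(302.4,191),W,(240,211)))
print("head hole/screws",onz(W,151,257,.047))
E
```

```text
[0.45963274 0.1665887  0.105     ] (array([0.46941753, 0.16292858, 0.07769458]), np.float64(0.0025009210433716428)) (array([0.46180375, 0.16293014, 0.09847353]), np.float64(0.005091279618306721))
head hole/screws [0.49359671 0.0561788  0.047     ]
```

{"fn": "carry_out", "kwargs": {"plan": "-.08 -.05 0 0 0 .5;-.08 -.05 0 0 0 .5;-.08 -.05 0 0 0 .5;-.08 -.05 0 0 0 .5;-.08 -.05 0 0 0 .5;-.08 -.05 0 0 0 .45;0 0 0 0 0 0;0 0 0 0 0 0"}}

```text
time_s: 2.15
eef_pos: [0.464, 0.1628, 0.1712]
eef_rot: [-0.0, 0.315, 0.949, 0.0]
wrist_force: [-0.7, 0.3, -0.5]
opening: 0.403
grasp_force: 0.0
```

```bash
python3 - <<'E'
from h import *
from bench import ctrl
o=ctrl.get_obs();print(o["time_s"],o["eef_pos"],o["wrist_force"],o["torque"],need(o,[.469,.160,.085],np.deg2rad(53)))
c=ctrl.camera("wrist");np.savez("pics/wrist2.npz",**c)
P=c["mtx"]@(c["R"]@o["eef_pos"]+c["t"]);print(P[:2]/P[2])
im=c["pixels"][:,:,::-1][130:330,130:400];cv2.imwrite("pics/wrist2.png",cv2.convertScaleAbs(cv2.resize(im,None,fx=2.9,fy=2.9,interpolation=cv2.INTER_CUBIC),alpha=1.5,beta=20))
E
```

```text
2.15 [0.46396483 0.16282768 0.17121709] [-0.65481398  0.27945687 -0.47040778] [ 0.0097455  -0.02346271  0.0147187 ] (array([-0.145,  0.019,  2.155]), array([-0.001, -0.007,  0.047]))
[252.82313825 238.75916302]
```

View pics/wrist2.png

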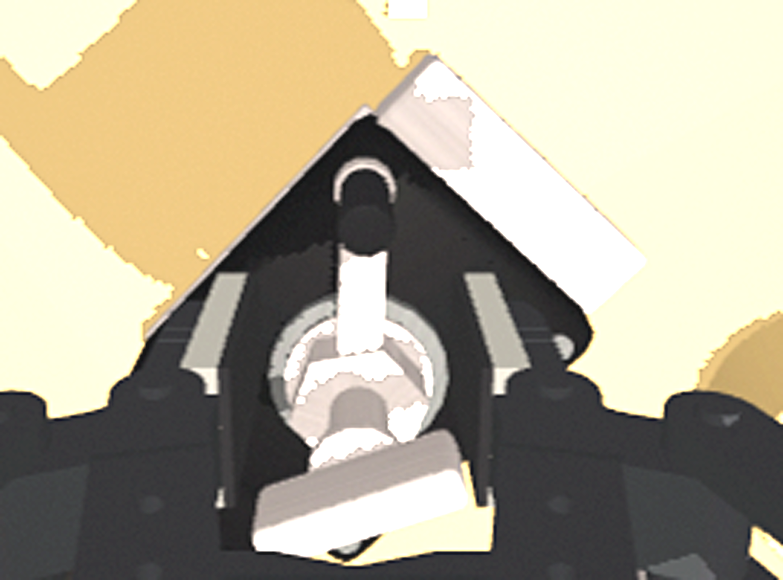

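The post's top is the lower dark disc at crop (365,228), full image (255.9,208.6). The lever end is above it, and the bar is at the bottom.

```bash
python3 - <<'E'
from h import *
from bench import ctrl
W=dict(np.load("pics/wrist2.npz"));T=dict(np.load("pics/top0.npz"));S=dict(np.load("pics/scene0.npz"))
u=lambda x,y:(130+x/2.9,130+y/2.9)
p=u(365,228)
print(onz(W,*p,.105),tri(T,(194.4,234),W,p),tri(S,(302.4,191),W,p))
print("nut ring",onz(W,*u(360,372),.05), "lever end",onz(W,*u(365,190),.07), "corner",onz(W,*u(372,115),.046),onz(W,*u(592,330),.046),onz(W,*u(152,330),.046))
E
```

```text
[0.47058496 0.16091042 0.105     ] (array([0.47047581, 0.16032367, 0.1037831 ]), np.float64(0.0011445935528899623)) (array([0.46945724, 0.16171933, 0.10890641]), np.float64(6.543080467136173e-05))
nut ring [0.52723071 0.11772089 0.05      ] lever end [0.4711     0.16105456 0.07      ] corner [0.45836625 0.17360441 0.046     ] [0.56355242 0.18949152 0.046     ] [0.47377654 0.06891961 0.046     ]
```

{"fn": "carry_out", "kwargs": {"plan": "-.15 0 .29 0 0 0;0 0 .29 0 0 0;0 0 .29 0 0 0;0 0 .29 0 0 0;0 0 .29 0 0 0;0 0 .29 0 0 0;0 0 .29 0 0 0;0 0 .29 0 0 0"}}

```text
time_s: 2.87
eef_pos: [0.4685, 0.1585, 0.0765]
eef_rot: [-0.001, 0.316, 0.949, -0.0]
wrist_force: [0.6, -0.4, -0.8]
opening: 0.398
grasp_force: 0.0
```

{"fn": "carry_out", "kwargs": {"plan": "0 0 0 0 0 0;0 0 0 0 0 0;0 0 0 0 0 0;0 0 0 0 0 0;0 0 0 0 0 0;0 0 0 0 0 0;0 0 0 0 0 0;0 0 0 0 0 0", "claw": 0.5}}

```text
time_s: 3.53
eef_pos: [0.4695, 0.1585, 0.0788]
eef_rot: [0.0, 0.316, 0.949, 0.0]
wrist_force: [0.4, -0.3, 0.0]
opening: 0.247
grasp_force: 0.0
```

```bash
python3 - <<'E'
from h import *
from bench import ctrl
o=ctrl.get_obs();print(o["time_s"],o["eef_pos"],o["wrist_force"],o["torque"],o["opening"],need(o,[.470,.1605,.078],np.deg2rad(52.8)))
c=ctrl.camera("wrist");np.savez("pics/wrist3.npz",**c)
P=c["mtx"]@(c["R"]@o["eef_pos"]+c["t"]);print(P[:2]/P[2])
im=c["pixels"][:,:,::-1][130:330,130:400];cv2.imwrite("pics/wrist3.png",cv2.convertScaleAbs(cv2.resize(im,None,fx=2.9,fy=2.9,interpolation=cv2.INTER_CUBIC),alpha=1.5,beta=20))
E
```

```text
3.5333 [0.46953285 0.15854897 0.07878554] [ 0.40762222 -0.32893806  0.04091145] [ 0.01878163 -0.03418329  0.08078246] 0.2471756008882185 (array([0.02 , 0.046, 0.02 ]), array([0.004, 0.004, 0.065]))
[252.79056407 238.69511951]
```

View pics/wrist3.png

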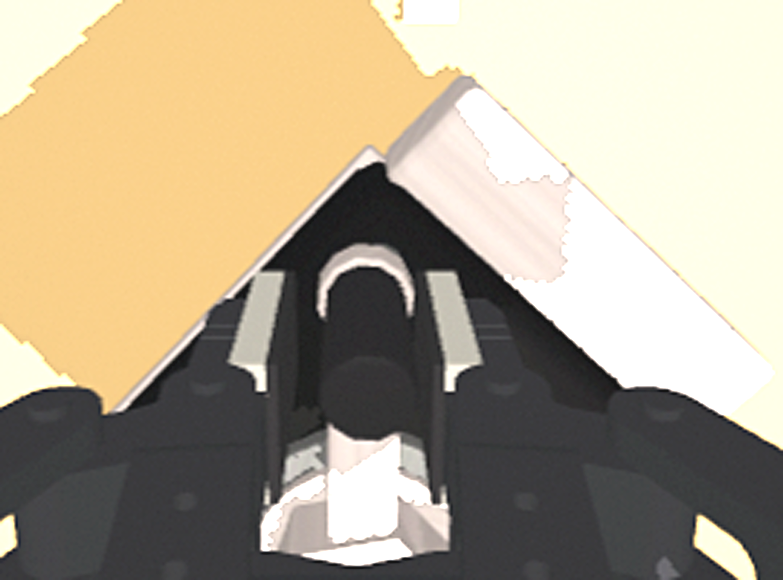

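{"fn": "carry_out", "kwargs": {"plan": "0 -.0875 0 0 0 -.3;-.002 -.0875 0 0 0 -.5;-.002 -.0875 0 0 0 -.5;-.002 -.0875 0 0 0 -.5;-.002 -.0875 0 0 0 -.5;-.002 -.0875 0 0 0 -.5;-.002 -.0875 0 0 0 -.5;-.002 -.0875 0 0 0 -.5"}}

```text
time_s: 4.25
eef_pos: [0.4583, 0.1344, 0.079]
eef_rot: [0.002, 0.13, 0.992, 0.001]
wrist_force: [5.8, 5.7, -2.9]
opening: 0.249
grasp_force: 3.1
```

```bash
cat >st.py <<'E'
from h import *
from bench import ctrl
o=ctrl.get_obs();A=np.array([.526,.118]);d=o["eef_pos"][:2]-A
w,x,y,z=o["eef_rot"];ty=Ro.from_quat([x,y,z,w]).apply([0,1,0])
print("t",o["time_s"].round(2),"pos",o["eef_pos"].round(4),"r",np.hypot(*d).round(4),"ang",np.rad2deg(np.arctan2(d[1],d[0])).round(1),"yaw",np.rad2deg(np.arctan2(ty[1],ty[0])).round(1),"F along y",(ty@o["wrist_force"]).round(2),"F",o["wrist_force"].round(2),"open",o["opening"].round(3))
E
python3 st.py
```

```text
Traceback (most recent call last):
  File "st.py", line 5, in <module>
    print("t",o["time_s"].round(2),"pos",o["eef_pos"].round(4),"r",np.hypot(*d).round(4),"ang",np.rad2deg(np.arctan2(d[1],d[0])).round(1),"yaw",np.rad2deg(np.arctan2(ty[1],ty[0])).round(1),"F along y",(ty@o["wrist_force"]).round(2),"F",o["wrist_force"].round(2),"open",o["opening"].round(3))
              ^^^^^^^^^^^^^^^^^
AttributeError: 'float' object has no attribute 'round'
```

{"fn": "carry_out", "kwargs": {"plan": "-.009 -.16 0 0 0 -.9;-.009 -.16 0 0 0 -.9;-.009 -.16 0 0 0 -.9;-.009 -.16 0 0 0 -.9;-.009 -.16 0 0 0 -.9;-.009 -.16 0 0 0 -.9;-.009 -.16 0 0 0 -.9;0 0 0 0 0 0"}}

```text
time_s: 4.92
eef_pos: [0.4607, 0.0896, 0.079]
eef_rot: [0.001, -0.184, 0.983, 0.0]
wrist_force: [0.3, -0.8, -0.5]
opening: 0.253
grasp_force: 0.0
```

```bash
sed -i 's/o\["time_s"\].round(2)/round(o["time_s"],2)/;s/o\["opening"\].round(3)/o["opening"]/' st.py; python3 st.py
```

```text
t 4.92 pos [0.4607 0.0896 0.079 ] r 0.0712 ang -156.5 yaw 111.2 F along y -0.81 F [ 0.3  -0.76 -0.47] open 0.252541004952745
```

{"fn": "carry_out", "kwargs": {"plan": "0 0 -.36 0 0 0;0 0 -.36 0 0 0;0 0 -.36 0 0 0;0 0 -.36 0 0 0;0 0 -.36 0 0 0;0 0 -.36 0 0 0;0 0 -.36 0 0 0;0 0 0 0 0 0"}}

```text
time_s: 5.58
eef_pos: [0.4613, 0.0896, 0.1821]
eef_rot: [0.002, -0.182, 0.983, -0.001]
wrist_force: [0.6, -0.9, 1.2]
opening: 0.252
grasp_force: 0.0
```

{"fn": "carry_out", "kwargs": {"plan": "0 0 0 0 0 -.5;0 0 0 0 0 -1;0 0 0 0 0 -1;0 0 0 0 0 -1;0 0 0 0 0 -1;0 0 0 0 0 -.5;0 0 0 0 0 0;0 0 0 0 0 0", "claw": 0.0}}

```text
time_s: 6.25
eef_pos: [0.4592, 0.0896, 0.1785]
eef_rot: [-0.001, -0.419, 0.908, 0.0]
wrist_force: [0.2, -0.9, -0.5]
opening: 0.501
grasp_force: 0.0
```

```bash
cat >>st.py <<'E'
print("q",o["q"].round(2))
E
python3 st.py;python3 - <<'E'
from h import *
from bench import ctrl
c=ctrl.camera("wrist");np.savez("pics/wrist4.npz",**c)
cv2.imwrite("pics/wrist4.png",cv2.convertScaleAbs(cv2.resize(c["pixels"][:,:,::-1],None,fx=1.5,fy=1.5,interpolation=cv2.INTER_CUBIC),alpha=1.3,beta=10))
E
```

```text
t 6.25 pos [0.4592 0.0896 0.1785] r 0.0726 ang -157.0 yaw 139.5 F along y -0.74 F [ 0.2  -0.91 -0.53] open 0.5013684109359798
q [-0.06 -0.01  1.92 -0.    1.23 -2.5 ]
```

View pics/wrist4.png

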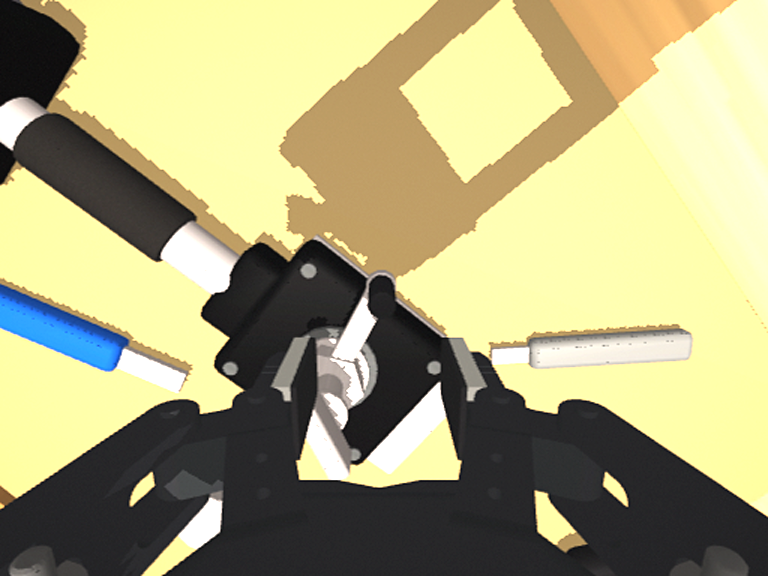

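The wrist view shows the post top at about (381,292) and the head screws at (309,271), (230,369), (433,368) and (354,455). The tube runs up-left and the bar is at about (330,440).

```bash
python3 - <<'E'
from h import *
W=dict(np.load("pics/wrist4.npz"))
f=lambda x,y,z:onz(W,x/1.5,y/1.5,z)
P=np.array([f(x,y,.047) for x,y in [(309,271),(230,369),(433,368),(354,455)]]);print(P.round(4),P.mean(0))
an=lambda v:np.arctan2(v[1],v[0])
print("y axis from screws",an(P[2]-P[0]),an(P[3]-P[1]),"x",an(P[1]-P[0])+np.pi/2,an(P[3]-P[2])+np.pi/2)
t=[f(213,260,.044),f(16,122,.044)];print("tube",t,an(t[0]-t[1]))
p=f(381,292,.105);print("post",p,np.rad2deg(an(p-P.mean(0)))%360,np.hypot(*(p-P.mean(0))[:2]))
E
python3 -c "
from h import *
from bench import ctrl
print(need(ctrl.get_obs(),[.526,.118,.15],np.deg2rad(-16)))"
```

```text
[[0.493  0.061  0.047 ]
 [0.5802 0.0765 0.047 ]
 [0.4751 0.1651 0.047 ]
 [0.5609 0.1818 0.047 ]] [0.52732095 0.1211129  0.047     ]
y axis from screws 1.7413673600426696 1.7522034494072907 x 1.746844471948056 1.7633677219842527
tube [array([0.53566568, 0.01615476, 0.044     ]), array([ 0.56384395, -0.11709801,  0.044     ])] 1.7791910856873092
post [0.4563202  0.08792459 0.105     ] 205.0530798474022 0.07837454644535154
(array([-1.622, -0.81 ,  0.715]), array([-7.0000e-03, -1.1000e-02,  2.7147e+01]))
```

{"fn": "carry_out", "kwargs": {"plan": "-.5 -.3 0 0 0 0;-.6 -.25 0 0 0 0;-.5 -.26 0 0 0 0;0 0 0 0 0 .8;0 0 0 0 0 1;0 0 0 0 0 1;0 0 0 0 0 1;0 0 0 0 0 1"}}

```text
time_s: 6.97
eef_pos: [0.5256, 0.1175, 0.1788]
eef_rot: [-0.0, -0.189, 0.982, 0.0]
wrist_force: [-0.7, 0.4, -0.8]
opening: 0.499
grasp_force: 0.0
```

{"fn": "carry_out", "kwargs": {"plan": "0 0 0 0 0 1;0 0 0 0 0 1;0 0 0 0 0 1;0 0 0 0 0 1;0 0 0 0 0 1;0 0 0 0 0 1;0 0 0 0 0 1;0 0 0 0 0 1"}}

```text
time_s: 7.63
eef_pos: [0.5256, 0.1175, 0.1789]
eef_rot: [-0.0, 0.208, 0.978, -0.0]
wrist_force: [-0.0, -1.1, -0.0]
opening: 0.502
grasp_force: 0.0
```

{"fn": "carry_out", "kwargs": {"plan": "0 0 0 0 0 1;0 0 0 0 0 1;0 0 0 0 0 1;0 0 0 0 0 1;0 0 0 0 0 1;0 0 0 0 0 1;0 0 0 0 0 1;0 0 0 0 0 1"}}

```text
time_s: 8.3
eef_pos: [0.5256, 0.1174, 0.1789]
eef_rot: [-0.0, 0.573, 0.82, -0.0]
wrist_force: [-0.7, 0.1, 0.7]
opening: 0.499
grasp_force: 0.0
```

{"fn": "carry_out", "kwargs": {"plan": "0 0 0 0 0 1;0 0 0 0 0 1;0 0 0 0 0 1;0 0 0 0 0 1;0 0 0 0 0 1;0 0 0 0 0 .8;0 0 0 0 0 0;0 0 0 0 0 0"}}

```text
time_s: 8.97
eef_pos: [0.5256, 0.1175, 0.179]
eef_rot: [-0.0, 0.781, 0.625, -0.0]
wrist_force: [0.8, -0.1, 0.9]
opening: 0.499
grasp_force: 0.0
```

```bash
python3 st.py;python3 - <<'E'
from h import *
from bench import ctrl
o=ctrl.get_obs();print(need(o,[.5265,.119,.095],np.deg2rad(-16)))
c=ctrl.camera("wrist");np.savez("pics/wrist5.npz",**c)
im=c["pixels"][:,:,::-1][130:330,130:400];cv2.imwrite("pics/wrist5.png",cv2.convertScaleAbs(cv2.resize(im,None,fx=2.9,fy=2.9,interpolation=cv2.INTER_CUBIC),alpha=.9))
E
```

```text
t 8.97 pos [0.5256 0.1175 0.179 ] r 0.0007 ang -124.1 yaw -12.6 F along y 0.82 F [ 0.83 -0.05  0.94] open 0.4987438048536071
q [-0.    0.15  1.75 -0.    1.24  0.22]
(array([0.043, 0.014, 2.1  ]), array([-0.004,  0.001,  0.585]))
```

View pics/wrist5.png

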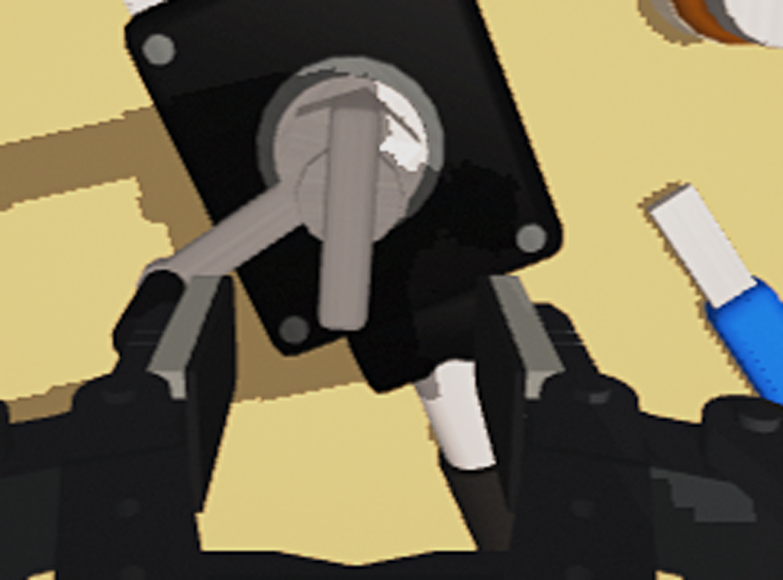

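```bash
python3 - <<'E'
from h import *
from bench import ctrl
W=dict(np.load("pics/wrist5.npz"));f=lambda x,y,z:onz(W,130+x/2.9,130+y/2.9,z)
a,b=f(355,97,.127),f(343,325,.127);d=a-b;print(a,b,(a+b)/2,np.linalg.norm(d),np.arctan2(d[1],d[0]))
P=[f(158,50,.047),f(531,238,.047),f(293,330,.047)];d=P[1]-P[2];e=P[0]-P[2];print(P,np.arctan2(d[1],d[0]),np.arctan2(e[1],e[0]),(P[0]+P[1])/2)
E
```

```text
[0.53275101 0.14681965 0.127     ] [0.51736193 0.09153062 0.127     ] [0.52505647 0.11917514 0.127     ] 0.057390776974280334 1.299328773943547
[array([0.47134295, 0.1608008 , 0.047     ]), array([0.57732565, 0.07172668, 0.047     ]), array([0.49031185, 0.05612159, 0.047     ])] 0.17745396088538024 1.7500608597703664 [0.5243343  0.11626374 0.047     ]
```

{"fn": "carry_out", "kwargs": {"plan": ".02 -.02 .3 0 0 .5;0 0 .3 0 0 0;0 0 .3 0 0 0;0 0 .3 0 0 0;0 0 .3 0 0 0;0 0 .3 0 0 0;0 0 .23 0 0 0;0 0 0 0 0 0"}}

```text
time_s: 9.68
eef_pos: [0.5234, 0.1184, 0.0953]
eef_rot: [-0.001, 0.796, 0.605, -0.002]
wrist_force: [-0.9, -0.3, -0.4]
opening: 0.501
grasp_force: 0.0
```

```bash
python3 st.py
```

```text
t 9.68 pos [0.5234 0.1184 0.0953] r 0.0026 ang 172.3 yaw -15.6 F along y -0.76 F [-0.88 -0.34 -0.38] open 0.5010758934611881
q [ 0.    0.26  1.81 -0.    1.07  0.27]
```

{"fn": "carry_out", "kwargs": {"plan": "0 0 0 0 0 0;0 0 0 0 0 0;0 0 0 0 0 0;0 0 0 0 0 0;0 0 0 0 0 0;0 0 0 0 0 0;0 0 0 0 0 0;0 0 0 0 0 0", "claw": 1}}

```text
time_s: 10.35
eef_pos: [0.5244, 0.1186, 0.0982]
eef_rot: [-0.001, 0.796, 0.605, -0.001]
wrist_force: [-5.8, 0.9, 2.2]
opening: 0.287
grasp_force: 58.9
```

```bash
python3 st.py
```

```text
t 10.35 pos [0.5244 0.1186 0.0982] r 0.0017 ang 160.1 yaw -15.6 F along y -5.84 F [-5.8   0.94  2.22] open 0.287091422786419
q [0.   0.26 1.81 0.   1.08 0.27]
```

The fingers stopped at 24 mm, so they caught the round hub under the bar. I'll open, rise and grip again.

{"fn": "carry_out", "kwargs": {"plan": "0 0 0 0 0 0;0 0 0 0 0 0;0 0 0 0 0 0;0 0 0 0 0 0;0 0 -.12 0 0 0;0 0 -.12 0 0 0;0 0 0 0 0 0;0 0 0 0 0 0", "claw": 0.2}}

```text
time_s: 11.02
eef_pos: [0.5258, 0.1184, 0.1084]
eef_rot: [0.0, 0.796, 0.605, 0.001]
wrist_force: [0.8, 0.8, 0.5]
opening: 0.399
grasp_force: 0.0
```

{"fn": "carry_out", "kwargs": {"plan": "0 0 0 0 0 0;0 0 0 0 0 0;0 0 0 0 0 0;0 0 0 0 0 0;0 0 0 0 0 0;0 0 0 0 0 0;0 0 0 0 0 0;0 0 0 0 0 0", "claw": 1}}

```text
time_s: 11.68
eef_pos: [0.5245, 0.1187, 0.1102]
eef_rot: [-0.0, 0.796, 0.605, -0.001]
wrist_force: [-13.1, 0.3, 24.5]
opening: 0.125
grasp_force: 78.1
```

```bash
python3 st.py
```

```text
t 11.68 pos [0.5245 0.1187 0.1102] r 0.0016 ang 154.8 yaw -15.6 F along y -12.75 F [-13.1    0.34  24.52] open 0.12464914285712494
q [ 0.    0.24  1.8  -0.    1.1   0.27]
```

{"fn": "carry_out", "kwargs": {"plan": "0 -.015 -.03 0 0 0;0 -.015 -.03 0 0 0;0 0 -.03 0 0 0;0 0 0 0 0 0;0 0 0 0 0 0;0 0 0 0 0 0;0 0 0 0 0 0;0 0 0 0 0 0"}}

```text
time_s: 12.35
eef_pos: [0.5242, 0.1188, 0.1105]
eef_rot: [-0.0, 0.797, 0.605, 0.0]
wrist_force: [4.7, 0.9, -8.8]
opening: 0.126
grasp_force: 72.0
```

```bash
python3 st.py
```

```text
t 12.35 pos [0.5242 0.1188 0.1105] r 0.0019 ang 156.8 yaw -15.6 F along y 4.31 F [ 4.73  0.88 -8.77] open 0.12553015342261167
q [0.   0.24 1.8  0.   1.1  0.27]
```

{"fn": "carry_out", "kwargs": {"plan": "0 0 0 0 0 -.5;0 0 0 0 0 -.6;0 0 0 0 0 -.7;0 0 0 0 0 -.8;0 0 0 0 0 -.8;0 0 0 0 0 -.7;0 0 0 0 0 -.4;0 0 0 0 0 0"}}

```text
time_s: 13.02
eef_pos: [0.5243, 0.1188, 0.1105]
eef_rot: [0.0, 0.641, 0.768, 0.0]
wrist_force: [6.1, 0.3, -8.3]
opening: 0.122
grasp_force: 72.0
```

{"fn": "carry_out", "kwargs": {"plan": "0 0 0 0 0 0;0 0 0 0 0 0;0 0 0 0 0 0;0 0 0 0 0 0;0 0 0 0 0 0;0 0 0 0 0 0;0 0 0 0 0 0;0 0 0 0 0 0"}}

```text
time_s: 13.68
eef_pos: [0.5243, 0.1187, 0.1105]
eef_rot: [0.0, 0.641, 0.767, 0.0]
wrist_force: [5.1, 1.1, -8.3]
opening: 0.122
grasp_force: 72.0
```

```bash
python3 st.py; python3 -c "
from bench import ctrl;print(ctrl.get_obs()['torque'])"
```

```text
t 13.68 pos [0.5243 0.1187 0.1105] r 0.0018 ang 155.8 yaw 10.2 F along y 5.22 F [ 5.11  1.14 -8.27] open 0.12234908674265008
q [ 0.    0.24  1.8   0.    1.1  -0.18]
[ 0.10968745 -1.08950617  0.18171475]
```

{"fn": "carry_out", "kwargs": {"plan": "0 0 0 0 0 0;0 0 0 0 0 0;0 0 0 0 0 0;0 0 -.1 0 0 0;0 0 -.4 0 0 0;0 0 -.5 0 0 0;0 0 -.5 0 0 0;0 0 -.5 0 0 0", "claw": 0.1}}

```text
time_s: 14.35
eef_pos: [0.5238, 0.1187, 0.1926]
eef_rot: [-0.0, 0.641, 0.767, -0.0]
wrist_force: [0.1, 0.6, -0.1]
opening: 0.449
grasp_force: 0.0
```

{"fn": "carry_out", "kwargs": {"plan": "0 0 0 0 0 0;0 0 0 0 0 0;0 0 0 0 0 0;0 0 0 0 0 0;0 0 0 0 0 0;0 0 0 0 0 0;0 0 0 0 0 0;0 0 0 0 0 0"}}

```text
time_s: 15.02
eef_pos: [0.5238, 0.1187, 0.1908]
eef_rot: [-0.0, 0.641, 0.767, -0.0]
wrist_force: [0.4, -0.3, 0.7]
opening: 0.451
grasp_force: 0.0
```

```bash
python3 st.py;python3 - <<'E'
from h import *
from bench import ctrl
c=ctrl.camera("wrist");np.savez("pics/wrist6.npz",**c)
im=c["pixels"][:,:,::-1][130:330,130:400];cv2.imwrite("pics/wrist6.png",cv2.convertScaleAbs(cv2.resize(im,None,fx=2.9,fy=2.9,interpolation=cv2.INTER_CUBIC),alpha=.9))
E
```

```text
t 15.02 pos [0.5238 0.1187 0.1908] r 0.0023 ang 161.6 yaw 10.2 F along y 0.29 F [ 0.35 -0.34  0.74] open 0.4506830269955103
q [ 0.    0.14  1.74 -0.    1.26 -0.18]
```

View pics/wrist6.png

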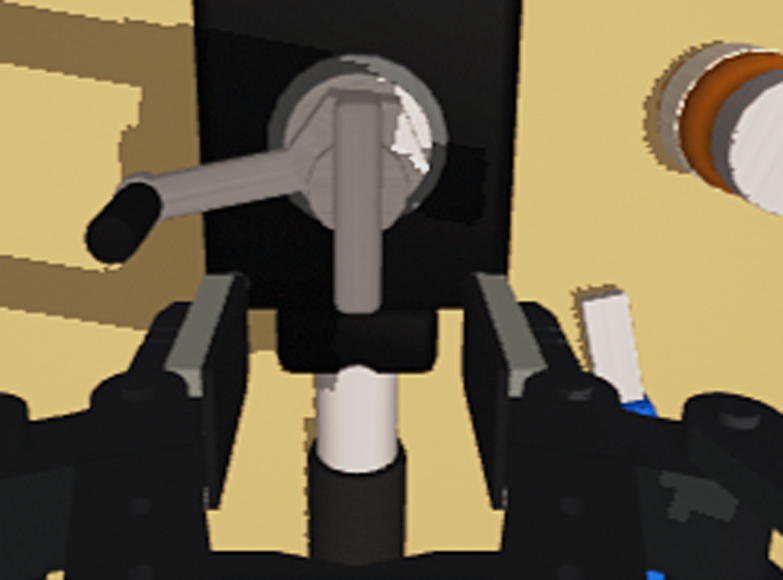

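The bar (column 357) now lies in line with the tube (column 357). The post top is at crop (108,240).

```bash
python3 - <<'E'
from h import *
from bench import ctrl
W=dict(np.load("pics/wrist6.npz"));f=lambda x,y,z:onz(W,130+x/2.9,130+y/2.9,z)
A=np.array([.5248,.1188])
for z in(.105,.109):
    p=f(108,240,z);d=p[:2]-A;print(p,np.hypot(*d),np.rad2deg(np.arctan2(d[1],d[0]))%360)
a=np.rad2deg(np.arctan2(d[1],d[0]))%360
T=A+.07*np.array([np.cos(np.deg2rad(a)),np.sin(np.deg2rad(a))])
print(T,need(ctrl.get_obs(),[*T,.078],np.deg2rad(a-90)))
E
```

```text
[0.45837219 0.0894244  0.105     ] 0.07263318382653647 203.8559002426057
[0.45931314 0.09108479 0.109     ] 0.07111021100753566 202.9389466665391
[0.46033555 0.0915175 ] (array([-0.389, -1.683,  2.826]), array([-3.0000e-03, -5.0000e-03, -1.7932e+01]))
```

{"fn": "carry_out", "kwargs": {"plan": "-.13 -.56 0 0 0 0;-.13 -.56 0 0 0 0;-.13 -.56 0 0 0 0;0 0 0 0 0 -.9;0 0 0 0 0 -1;0 0 0 0 0 -1;0 0 0 0 0 -1;0 0 0 0 0 -1"}}

```text
time_s: 15.73
eef_pos: [0.4607, 0.0914, 0.1914]
eef_rot: [0.0, 0.434, 0.901, 0.0]
wrist_force: [1.1, -0.5, 0.3]
opening: 0.448
grasp_force: 0.0
```

{"fn": "carry_out", "kwargs": {"plan": "0 0 0 0 0 -1;0 0 0 0 0 -1;0 0 0 0 0 -1;0 0 0 0 0 -1;0 0 0 0 0 -1;0 0 0 0 0 -1;0 0 0 0 0 -1;0 0 0 0 0 -1"}}

```text
time_s: 16.4
eef_pos: [0.4607, 0.0915, 0.1913]
eef_rot: [0.0, 0.049, 0.999, -0.0]
wrist_force: [0.3, 0.1, -0.1]
opening: 0.445
grasp_force: 0.0
```

{"fn": "carry_out", "kwargs": {"plan": "0 0 0 0 0 -1;0 0 0 0 0 -1;0 0 0 0 0 -1;0 0 0 0 0 -1;0 0 0 0 0 -1;0 0 0 0 0 0;0 0 0 0 0 0;0 0 0 0 0 0"}}

```text
time_s: 17.07
eef_pos: [0.4606, 0.0915, 0.1913]
eef_rot: [0.0, -0.196, 0.981, -0.0]
wrist_force: [0.0, -0.7, 0.6]
opening: 0.454
grasp_force: 0.0
```

```bash
sed -i 's/.526,.118\]/.5248,.1188]/' st.py; python3 st.py; python3 -c "
from h import *
from bench import ctrl
print(need(ctrl.get_obs(),[.4603,.0912,.079],np.deg2rad(113.3)))"
```

```text
t 17.07 pos [0.4606 0.0915 0.1913] r 0.0697 ang -156.9 yaw 112.6 F along y -0.62 F [ 0.   -0.67  0.63] open 0.4542810461359402
q [-0.06 -0.02  1.9   0.    1.25 -2.02]
(array([ 0.011, -0.003,  2.807]), array([-0.   ,  0.   , -0.123]))
```

{"fn": "carry_out", "kwargs": {"plan": ".01 0 .35 0 0 0;0 0 .35 0 0 0;0 0 .35 0 0 0;0 0 .35 0 0 0;0 0 .35 0 0 0;0 0 .35 0 0 0;0 0 .35 0 0 0;0 0 .35 0 0 0"}}

```text
time_s: 17.73
eef_pos: [0.4604, 0.0913, 0.0787]
eef_rot: [0.0, -0.196, 0.981, -0.0]
wrist_force: [0.2, -0.2, -0.4]
opening: 0.452
grasp_force: 0.0
```

{"fn": "carry_out", "kwargs": {"plan": "0 0 0 0 0 0;0 0 0 0 0 0;0 0 0 0 0 0;0 0 0 0 0 0;0 0 0 0 0 0;0 0 0 0 0 0;0 0 0 0 0 0;0 0 0 0 0 0", "claw": 0.5}}

```text
time_s: 18.4
eef_pos: [0.4605, 0.0913, 0.0796]
eef_rot: [0.0, -0.197, 0.98, -0.0]
wrist_force: [0.2, 0.5, 0.5]
opening: 0.249
grasp_force: 0.0
```

```bash
python3 st.py
```

```text
t 18.4 pos [0.4605 0.0913 0.0796] r 0.0699 ang -156.9 yaw 112.8 F along y 0.42 F [0.15 0.52 0.5 ] open 0.24938411949906497
q [-0.06  0.15  1.99 -0.    1.   -2.03]
```

{"fn": "carry_out", "kwargs": {"plan": "0 .0875 0 0 0 .5;-.002 .0875 0 0 0 .5;-.002 .0875 0 0 0 .5;-.002 .0875 0 0 0 .5;-.002 .0875 0 0 0 .5;-.002 .0875 0 0 0 .5;-.002 .0875 0 0 0 .5;0 0 0 0 0 0"}}

```text
time_s: 19.07
eef_pos: [0.4548, 0.1146, 0.0794]
eef_rot: [-0.0, -0.023, 1.0, -0.001]
wrist_force: [-0.6, -2.7, 1.2]
opening: 0.252
grasp_force: 1.9
```

```bash
python3 st.py
```

```text
t 19.07 pos [0.4548 0.1146 0.0794] r 0.0701 ang -176.6 yaw 92.6 F along y -2.62 F [-0.59 -2.65  1.23] open 0.25190913406261195
q [-0.01  0.15  1.99 -0.    1.   -1.62]
```

{"fn": "carry_out", "kwargs": {"plan": "0 .015 0 0 0 .08;0 .015 0 0 0 .08;0 .015 0 0 0 .08;0 .015 0 0 0 .08;0 .015 0 0 0 .08;0 .015 0 0 0 .08;0 0 0 0 0 0;0 0 0 0 0 0"}}

```text
time_s: 19.73
eef_pos: [0.4547, 0.118, 0.0794]
eef_rot: [-0.0, -0.0, 1.0, -0.0]
wrist_force: [-1.5, -5.3, 2.6]
opening: 0.249
grasp_force: 2.6
```

```bash
python3 st.py
```

```text
t 19.73 pos [0.4547 0.118  0.0794] r 0.0701 ang -179.4 yaw 90.0 F along y -5.29 F [-1.5  -5.28  2.59] open 0.2489552092797952
q [ 0.    0.15  1.98 -0.    1.   -1.57]
```

{"fn": "carry_out", "kwargs": {"plan": "0 .009 0 0 0 .05;0 .009 0 0 0 .05;0 .009 0 0 0 .05;0 .009 0 0 0 .05;0 .009 0 0 0 .05;0 .009 0 0 0 .05;0 .009 0 0 0 .05;0 0 0 0 0 0"}}

```text
time_s: 20.4
eef_pos: [0.4547, 0.1206, 0.0794]
eef_rot: [-0.0, 0.017, 1.0, -0.0]
wrist_force: [-1.5, -5.6, 1.9]
opening: 0.25
grasp_force: 2.5
```

```bash
python3 st.py
```

```text
t 20.4 pos [0.4547 0.1206 0.0794] r 0.0702 ang 178.5 yaw 88.0 F along y -5.68 F [-1.47 -5.63  1.89] open 0.24959388404420937
q [ 0.01  0.15  1.98 -0.    1.01 -1.53]
```

{"fn": "carry_out", "kwargs": {"plan": "0 .009 0 0 0 .05;0 .009 0 0 0 .05;0 .009 0 0 0 .05;0 .009 0 0 0 .05;0 .009 0 0 0 .05;0 .009 0 0 0 .05;0 .009 0 0 0 .05;0 0 0 0 0 0"}}

```text
time_s: 21.07
eef_pos: [0.4547, 0.1231, 0.0794]
eef_rot: [-0.0, 0.035, 0.999, -0.0]
wrist_force: [-1.0, -5.2, 2.2]
opening: 0.247
grasp_force: 2.5
```

{"fn": "carry_out", "kwargs": {"plan": "0 .009 0 0 0 .05;0 .009 0 0 0 .05;0 .009 0 0 0 .05;0 .009 0 0 0 .05;0 .009 0 0 0 .05;0 .009 0 0 0 .05;0 .009 0 0 0 .05;0 0 0 0 0 0"}}

```text
time_s: 21.73
eef_pos: [0.4549, 0.1257, 0.0794]
eef_rot: [-0.0, 0.052, 0.999, -0.0]
wrist_force: [-1.5, -5.9, 1.9]
opening: 0.248
grasp_force: 2.5
```

{"fn": "carry_out", "kwargs": {"plan": "0 .009 0 0 0 .05;0 .009 0 0 0 .05;-.001 .009 0 0 0 .05;0 .009 0 0 0 .05;0 .009 0 0 0 .05;0 .009 0 0 0 .05;0 0 0 0 0 0;0 0 0 0 0 0"}}

```text
time_s: 22.4
eef_pos: [0.4552, 0.1278, 0.0794]
eef_rot: [-0.0, 0.067, 0.998, -0.0]
wrist_force: [-2.3, -4.9, 3.8]
opening: 0.251
grasp_force: 2.4
```

{"fn": "carry_out", "kwargs": {"plan": "0 .009 0 0 0 .05;0 .009 0 0 0 .05;-.001 .009 0 0 0 .05;0 .009 0 0 0 .05;0 .009 0 0 0 .05;0 .009 0 0 0 .05;0 0 0 0 0 0;0 0 0 0 0 0"}}

```text
time_s: 23.07
eef_pos: [0.4554, 0.13, 0.0794]
eef_rot: [-0.0, 0.082, 0.997, -0.0]
wrist_force: [-2.6, -4.9, 3.2]
opening: 0.249
grasp_force: 2.5
```

{"fn": "carry_out", "kwargs": {"plan": "0 .009 0 0 0 .05;0 .009 0 0 0 .05;-.001 .009 0 0 0 .05;0 .009 0 0 0 .05;0 .009 0 0 0 .05;0 .009 0 0 0 .05;0 0 0 0 0 0;0 0 0 0 0 0"}}

```text
time_s: 23.73
eef_pos: [0.4558, 0.1321, 0.0794]
eef_rot: [-0.0, 0.097, 0.995, -0.0]
wrist_force: [-2.3, -4.7, 3.4]
opening: 0.251
grasp_force: 2.5
```

{"fn": "carry_out", "kwargs": {"plan": "0 .009 0 0 0 .05;0 .009 0 0 0 .05;-.001 .009 0 0 0 .05;0 .009 0 0 0 .05;0 .009 0 0 0 .05;0 .009 0 0 0 .05;0 0 0 0 0 0;0 0 0 0 0 0"}}

```text
time_s: 24.4
eef_pos: [0.4562, 0.1342, 0.0794]
eef_rot: [-0.0, 0.112, 0.994, -0.0]
wrist_force: [-3.6, -4.6, 3.6]
opening: 0.253
grasp_force: 2.5
```

{"fn": "carry_out", "kwargs": {"plan": "0 .009 0 0 0 .05;0 .009 0 0 0 .05;-.001 .009 0 0 0 .05;0 .009 0 0 0 .05;0 .009 0 0 0 .05;0 .009 0 0 0 .05;0 0 0 0 0 0;0 0 0 0 0 0"}}

```text
time_s: 25.07
eef_pos: [0.4567, 0.1364, 0.0794]
eef_rot: [-0.001, 0.127, 0.992, -0.0]
wrist_force: [-2.5, -3.9, 4.1]
opening: 0.251
grasp_force: 2.5
```

{"fn": "carry_out", "kwargs": {"plan": "0 .009 0 0 0 .05;0 .009 0 0 0 .05;-.001 .009 0 0 0 .05;0 .009 0 0 0 .05;0 .009 0 0 0 .05;0 .009 0 0 0 .05;0 0 0 0 0 0;0 0 0 0 0 0"}}

```text
time_s: 25.73
eef_pos: [0.4573, 0.1384, 0.0794]
eef_rot: [-0.001, 0.142, 0.99, -0.0]
wrist_force: [-3.1, -4.5, 4.9]
opening: 0.248
grasp_force: 2.5
```

{"fn": "carry_out", "kwargs": {"plan": "0 .009 0 0 0 .05;0 .009 0 0 0 .05;-.001 .009 0 0 0 .05;0 .009 0 0 0 .05;0 .009 0 0 0 .05;0 .009 0 0 0 .05;0 0 0 0 0 0;0 0 0 0 0 0"}}

```text
time_s: 26.4
eef_pos: [0.4579, 0.1405, 0.0793]
eef_rot: [-0.001, 0.157, 0.988, -0.0]
wrist_force: [-2.7, -4.4, 4.6]
opening: 0.25
grasp_force: 2.5
```

{"fn": "carry_out", "kwargs": {"plan": "0 .009 0 0 0 .05;0 .009 0 0 0 .05;-.001 .009 0 0 0 .05;0 .009 0 0 0 .05;0 .009 0 0 0 .05;0 .009 0 0 0 .05;0 0 0 0 0 0;0 0 0 0 0 0"}}

```text
time_s: 27.07
eef_pos: [0.4586, 0.1425, 0.0793]
eef_rot: [-0.001, 0.171, 0.985, -0.0]
wrist_force: [-2.7, -4.5, 4.0]
opening: 0.247
grasp_force: 2.4
```

{"fn": "carry_out", "kwargs": {"plan": "0 .009 0 0 0 .05;0 .009 0 0 0 .05;-.001 .009 0 0 0 .05;0 .009 0 0 0 .05;0 .009 0 0 0 .05;0 .009 0 0 0 .05;0 0 0 0 0 0;0 0 0 0 0 0"}}

```text
time_s: 27.73
eef_pos: [0.4594, 0.1446, 0.0793]
eef_rot: [-0.001, 0.186, 0.983, -0.0]
wrist_force: [-2.3, -3.4, 3.9]
opening: 0.253
grasp_force: 2.4
```

{"fn": "carry_out", "kwargs": {"plan": "0 .009 0 0 0 .05;0 .009 0 0 0 .05;-.001 .009 0 0 0 .05;0 .009 0 0 0 .05;0 .009 0 0 0 .05;0 .009 0 0 0 .05;0 0 0 0 0 0;0 0 0 0 0 0"}}

```text
time_s: 28.4
eef_pos: [0.4602, 0.1466, 0.0793]
eef_rot: [-0.001, 0.201, 0.98, -0.0]
wrist_force: [-3.4, -5.3, 3.0]
opening: 0.25
grasp_force: 2.5
```

{"fn": "carry_out", "kwargs": {"plan": "0 .009 0 0 0 .05;0 .009 0 0 0 .05;-.001 .009 0 0 0 .05;0 0 0 0 0 0;0 0 0 0 0 0;0 0 0 0 0 0;0 0 0 0 0 0;0 0 0 0 0 0"}}

```text
time_s: 29.07
eef_pos: [0.4606, 0.1476, 0.0793]
eef_rot: [-0.001, 0.208, 0.978, -0.0]
wrist_force: [-2.4, -3.2, 3.8]
opening: 0.253
grasp_force: 2.4
```

```bash
python3 st.py
```

```text
t 29.07 pos [0.4606 0.1476 0.0793] r 0.0704 ang 155.9 yaw 66.0 F along y -3.92 F [-2.44 -3.2   3.76] open 0.25272473743688006
q [ 0.06  0.18  1.95 -0.    1.01 -1.09]
```

Still only drag, so I'll continue.

{"fn": "carry_out", "kwargs": {"plan": "0 .009 0 0 0 .05;0 .009 0 0 0 .05;-.001 .009 0 0 0 .05;0 .009 0 0 0 .05;0 .009 0 0 0 .05;0 .009 0 0 0 .05;0 0 0 0 0 0;0 0 0 0 0 0"}}

```text
time_s: 29.73
eef_pos: [0.4615, 0.1495, 0.0793]
eef_rot: [-0.001, 0.223, 0.975, -0.0]
wrist_force: [-3.2, -4.3, 3.7]
opening: 0.251
grasp_force: 2.4
```

{"fn": "carry_out", "kwargs": {"plan": "0 .009 0 0 0 .05;0 .009 0 0 0 .05;-.001 .009 0 0 0 .05;0 .009 0 0 0 .05;0 .009 0 0 0 .05;0 .009 0 0 0 .05;0 0 0 0 0 0;0 0 0 0 0 0"}}

```text
time_s: 30.4
eef_pos: [0.4625, 0.1515, 0.0793]
eef_rot: [-0.001, 0.237, 0.971, -0.0]
wrist_force: [-3.2, -3.7, 3.4]
opening: 0.25
grasp_force: 2.4
```

{"fn": "carry_out", "kwargs": {"plan": "0 .009 0 0 0 .05;0 .009 0 0 0 .05;-.001 .009 0 0 0 .05;0 .009 0 0 0 .05;0 .009 0 0 0 .05;0 .009 0 0 0 .05;0 0 0 0 0 0;0 0 0 0 0 0"}}

```text
time_s: 31.07
eef_pos: [0.4634, 0.1532, 0.0793]
eef_rot: [-0.001, 0.252, 0.968, -0.001]
wrist_force: [-3.1, -4.1, 5.0]
opening: 0.247
grasp_force: 3.0
```

{"fn": "carry_out", "kwargs": {"plan": "0 .009 0 0 0 .05;0 .009 0 0 0 .05;-.001 .009 0 0 0 .05;0 0 0 0 0 0;0 0 0 0 0 0;0 0 0 0 0 0;0 0 0 0 0 0;0 0 0 0 0 0"}}

```text
time_s: 31.73
eef_pos: [0.4639, 0.154, 0.0792]
eef_rot: [-0.001, 0.259, 0.966, -0.001]
wrist_force: [-4.4, -4.3, 4.4]
opening: 0.249
grasp_force: 3.3
```

```bash
python3 st.py
```

```text
t 31.73 pos [0.4639 0.154  0.0792] r 0.0703 ang 150.0 yaw 59.9 F along y -5.91 F [-4.36 -4.3   4.38] open 0.24908386528720675
q [ 0.08  0.19  1.94 -0.    1.01 -0.97]
```

{"fn": "carry_out", "kwargs": {"plan": "0 .009 0 0 0 .05;0 .009 0 0 0 .05;0 0 0 0 0 0;0 0 0 0 0 0;0 0 0 0 0 0;0 0 0 0 0 0;0 0 0 0 0 0;0 0 0 0 0 0"}}

```text
time_s: 32.4
eef_pos: [0.4642, 0.1545, 0.0792]
eef_rot: [-0.001, 0.264, 0.965, -0.001]
wrist_force: [-4.2, -6.1, 5.5]
opening: 0.25
grasp_force: 3.5
```

```bash
python3 st.py
```

```text
t 32.4 pos [0.4642 0.1545 0.0792] r 0.0703 ang 149.5 yaw 59.4 F along y -7.4 F [-4.16 -6.12  5.46] open 0.2502087063486194
q [ 0.08  0.19  1.93 -0.    1.01 -0.96]
```

{"fn": "carry_out", "kwargs": {"plan": "0 .009 0 0 0 .05;0 .009 0 0 0 .05;0 0 0 0 0 0;0 0 0 0 0 0;0 0 0 0 0 0;0 0 0 0 0 0;0 0 0 0 0 0;0 0 0 0 0 0"}}

```text
time_s: 33.07
eef_pos: [0.4645, 0.1551, 0.0792]
eef_rot: [-0.001, 0.269, 0.963, -0.001]
wrist_force: [-4.2, -6.5, 5.4]
opening: 0.253
grasp_force: 3.8
```

```bash
cat >av.py <<'E'
from h import *
from bench import ctrl
L=[]
for i in range(8):
    o=ctrl.get_obs();w,x,y,z=o["eef_rot"];R=Ro.from_quat([x,y,z,w]).inv();L.append([*R.apply(o["wrist_force"]),o["grasp_force"]]);ctrl.camera("top")
print(o["time_s"],np.mean(L,0).round(2),np.std(L,0).round(2))
E
python3 av.py
```

```text
33.4167 [ 0.76 -7.49 -5.47  3.76] [0.46 0.3  0.4  0.  ]
```

{"fn": "carry_out", "kwargs": {"plan": "0 .009 0 0 0 .05;0 .009 0 0 0 .05;0 .009 0 0 0 .05;0 .009 0 0 0 .05;0 0 0 0 0 0;0 0 0 0 0 0;0 0 0 0 0 0;0 0 0 0 0 0"}}

```text
time_s: 34.13
eef_pos: [0.4652, 0.1561, 0.0792]
eef_rot: [-0.001, 0.278, 0.96, -0.001]
wrist_force: [-4.9, -6.7, 5.5]
opening: 0.251
grasp_force: 4.2
```

```bash
python3 av.py
```

```text
34.4833 [ 0.88 -8.35 -5.9   4.17] [0.41 0.44 0.31 0.  ]
```

{"fn": "carry_out", "kwargs": {"plan": "0 .009 0 0 0 .05;0 .009 0 0 0 .05;0 .009 0 0 0 .05;0 .009 0 0 0 .05;0 0 0 0 0 0;0 0 0 0 0 0;0 0 0 0 0 0;0 0 0 0 0 0"}}

```text
time_s: 35.2
eef_pos: [0.4659, 0.1572, 0.0792]
eef_rot: [-0.001, 0.288, 0.958, -0.001]
wrist_force: [-5.8, -8.1, 6.6]
opening: 0.249
grasp_force: 4.6
```

```bash
python3 av.py
```

```text
35.55 [ 0.46 -9.37 -6.16  4.59] [0.31 0.46 0.5  0.  ]
```

{"fn": "carry_out", "kwargs": {"plan": "0 .009 0 0 0 .05;0 .009 0 0 0 .05;0 .009 0 0 0 .05;0 .009 0 0 0 .05;0 0 0 0 0 0;0 0 0 0 0 0;0 0 0 0 0 0;0 0 0 0 0 0"}}

```text
time_s: 36.27
eef_pos: [0.4666, 0.1582, 0.0792]
eef_rot: [-0.001, 0.298, 0.955, -0.002]
wrist_force: [-5.1, -7.6, 6.4]
opening: 0.247
grasp_force: 5.0
```

```bash
python3 av.py;python3 st.py
```

```text
36.6167 [ -0.02 -10.    -6.18   5.02] [0.53 0.51 0.39 0.  ]
t 36.67 pos [0.4666 0.1582 0.0792] r 0.0703 ang 145.9 yaw 55.4 F along y -10.24 F [-6.31 -8.05  7.39] open 0.2485694250972754
q [ 0.09  0.2   1.93 -0.    1.02 -0.88]
```

10 N reached. Now I'll back off gently.

{"fn": "carry_out", "kwargs": {"plan": "0 -.02 0 0 0 0;0 -.02 0 0 0 0;0 -.02 0 0 0 0;0 -.02 0 0 0 0;0 -.02 0 0 0 0;0 0 0 0 0 0;0 0 0 0 0 0;0 0 0 0 0 0"}}

```text
time_s: 37.33
eef_pos: [0.4657, 0.1563, 0.0793]
eef_rot: [0.0, 0.298, 0.954, 0.0]
wrist_force: [1.9, -0.2, -0.1]
opening: 0.25
grasp_force: 0.0
```

```bash
python3 av.py
```

```text
37.6833 [-0.33  0.18  0.08  0.  ] [0.63 0.43 0.4  0.  ]
```

{"fn": "carry_out", "kwargs": {"plan": "0 0 0 0 0 0;0 0 0 0 0 0;0 0 0 0 0 0;0 0 0 0 0 0;0 0 -.2 0 0 0;0 0 -.4 0 0 0;0 0 -.5 0 0 0;0 0 -.5 0 0 0", "claw": 0.1}}

```text
time_s: 38.4
eef_pos: [0.4653, 0.1561, 0.1442]
eef_rot: [-0.0, 0.298, 0.954, -0.0]
wrist_force: [0.3, 0.3, -0.1]
opening: 0.454
grasp_force: 0.0
```

{"fn": "carry_out", "kwargs": {"plan": "0 0 -.5 0 0 0;0 0 -.5 0 0 0;0 0 -.3 0 0 0;0 0 0 0 0 0;0 0 0 0 0 0;0 0 0 0 0 0;0 0 0 0 0 0;0 0 0 0 0 0"}}

```text
time_s: 39.07
eef_pos: [0.4649, 0.1561, 0.1941]
eef_rot: [-0.001, 0.298, 0.954, -0.0]
wrist_force: [1.1, 0.7, -0.1]
opening: 0.454
grasp_force: 0.0
```

```bash
python3 st.py;python3 - <<'E'
from h import *
from bench import ctrl
c=ctrl.camera("wrist");np.savez("pics/wrist7.npz",**c)
im=c["pixels"][:,:,::-1][130:330,130:400];cv2.imwrite("pics/wrist7.png",cv2.resize(im,None,fx=2.9,fy=2.9,interpolation=cv2.INTER_CUBIC))
E
```

```text
t 39.07 pos [0.4649 0.1561 0.1941] r 0.0705 ang 148.1 yaw 55.3 F along y 1.22 F [ 1.1   0.72 -0.07] open 0.45438211764524516
q [ 0.08  0.03  1.85  0.    1.26 -0.88]
```

View pics/wrist7.png

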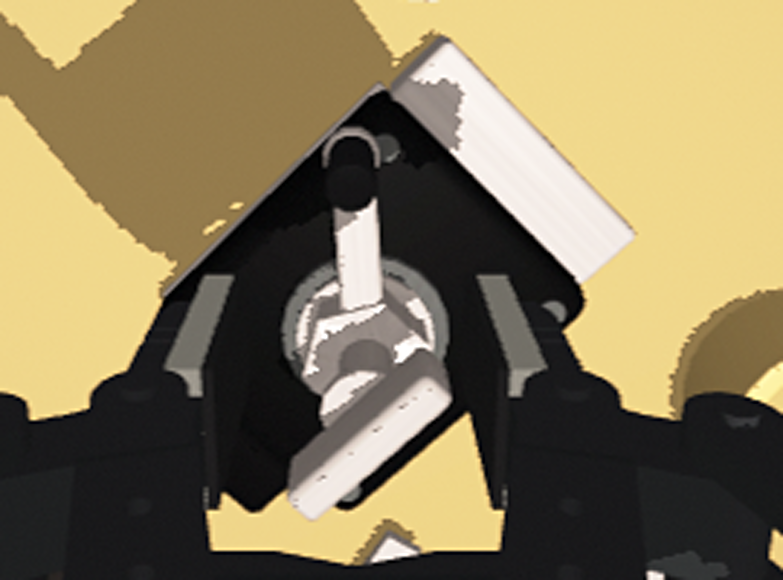

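The post is free, the nut sits a few degrees slacker than found, and the bar still runs parallel to the head's edges (bar end at about (440,385), lower end at about (300,505)). Nothing is touching, so I'll hand in.

```bash
python3 -c "
from bench import ctrl
print(ctrl.hand_in())"
```

```text
the job is handed in; nothing more can be done
None
```

I slackened the nut about 60°, turned the bar into line with the tube, retightened the nut with about 10 N of push on the post, let go and handed the job in at 39 s; the last picture shows the bar still in line, but I did not measure its final angle.

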